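# Bar and bolt the rod-butt rack

### The job

Lock up the rod-butt rack: swing the raised oak gate bar down until it lies flat across the rod butts, shoot the barrel bolt fully across so that its end passes through the staple on the bar, then turn the bolt's ball handle right down into the notch in the barrel so that the bolt cannot slide back. Leave the rod butts in their slots and the tackle on the shelf where it is.

Things in the scene. Friction and masses are not known exactly. Their poses are not given: they have to be found in the camera images.
- rack: Fixed rod-butt rack on the shelf. Origin at shelf height under the joint between the gate bar's free end and the bolt's oak cap. z is up, y runs along the rack from the bolt (y below 0) to the gate hinge, -x is the robot's side. Pine plank 36 mm thick (x -18 to 18), y -160 to 360 mm, 90 mm high, with slots 33 mm wide at y = 75, 145 and 215 for the rod butts (ends at x = -90, tops 80 mm high).
- barrel_mid (a point): Centre of the bolt's galvanised barrel, a 21 mm tube 110 mm long along the rack's y, at rack x = 0, y = -85, height 121.5 mm (the bolt's axis). It is screwed on an oak cap 50 mm wide, y -160 to -2, top 108 mm high. The tube is slotted along its top, so the handle has to stand upright while the bolt slides.
- notch (a point): Point on the bolt's axis at the handle's place when the bolt is fully shot (rack x = 0, y = -60, height 121.5 mm). Only here the barrel's slot is carried down the -x side as a notch 15 mm wide (y -68.5 to -53.5), into which the handle turns.
- gate_bar (a joint): Angle (rad) of the oak gate bar (281 mm long, 40 wide, 18 thick) about its hinge: 0 flat across the slots (top 108 mm high, level with the bolt's cap; it stops firmly on the plank), growing as the free end rises; starts at 0.45 to 0.8. Stiff hinge: the bar stays where it is left, and 2 to 3 N downwards near the free end lowers it.
- gate_press (a point): Middle of the gate bar's top face 215 mm from the hinge axis, a good place to press; moves with the bar. The bolt's staple (25 mm wide, standing 27 mm above the bar's top) is on the bar 40 to 52 mm further towards the free end; its opening is 17 mm wide.
- gate_hinge (a point): Point on the gate bar's hinge axis, which runs along the rack's x: rack x = 0, y = 285, height 110 mm, 2 mm above the flat bar's top face.
- bolt (a joint): Travel (m) of the bolt, a 12 mm round steel rod, along the rack's +y: 0 withdrawn, 0.055 fully shot against its stop, its end through the staple on the lowered bar; starts at 0 to 0.010. About 3 N slides it and it stays where it is left. From 0.050 on the handle can enter the notch. If the bar is not fully down the bolt's end strikes it or misses the staple.
- bolt_handle (a joint): Angle (rad) of the bolt's handle about the bolt's axis: 0 upright (start), growing as it turns towards the rack's -x side and down, 1.57 level and fully down in the notch (stop at 1.60). About 1 N at the ball turns it and it stays where it is left. Before the notch the slot holds it within about 0.15 of upright.
- knob (a point): Centre of the steel ball (18 mm diameter) on the end of the bolt's handle, 52 mm from the bolt's axis; stem below it 8 mm thick. Upright: height 173.5 mm, rack x = 0, y = -115 mm plus the bolt's travel. Fully down: height 121.5 mm, rack x = -52, 27 mm clear of the oak cap's edge.
- rod0_mid (a point): Middle of a loose take-down rod butt, 440 mm long, 30 mm thick, lying along the rack's x in the slot nearest the bolt; stays there.
- rod1_mid (a point): The same, in the middle slot.
- rod2_mid (a point): The same, in the slot nearest the hinge.
- bait_tin_mid (a point): Centre of a round aluminium bait tin, 85 mm across, 66 mm high, standing on the shelf beyond the bolt end of the rack; leave alone.
- weight_big_mid (a point): Centre of a lead cannonball trolling weight, 62 mm across, on the shelf beyond the bolt end of the rack; leave alone.
- weight_small_mid (a point): Centre of a lead cannonball trolling weight, 52 mm across, on the shelf beyond the bolt end of the rack; leave alone.
- marlinspike_mid (a point): Middle of a horn-handled marlinspike, 240 mm long, 25 mm thick, lying on the shelf on the robot's side of the rack; leave alone.

How it is judged (in metres and radians):
On the way, in this order (a step that is already met when the one before it is completed fails the run):
1. the gate bar lies flat across the rod butts (value of joint gate_bar below 0.03 rad), for 0.2 s.
2. the bolt is shot through the staple on the lowered bar (value of joint gate_bar below 0.03 rad and value of joint bolt above 0.047 m), for 0.2 s.
3. the handle is turned down into the notch (value of joint bolt above 0.047 m and value of joint bolt_handle above 1.35 rad), for 0.2 s.
At the end, for the whole second after the job is handed in: Gate bar flat (within 0.03 rad), bolt shot through the staple (at least 47 of 55 mm), handle down in the notch (at least 1.35 rad from upright), rod butts within 20 mm and the tin, two weights and marlinspike within 30 mm of where they lay (all of step 3 and value of joint gate_bar below 0.03 rad and distance of each of rod0_mid, rod1_mid, rod2_mid from where it was at the start of the episode below 0.02 m and distance of each of bait_tin_mid, weight_big_mid, weight_small_mid, marlinspike_mid from where it was at the start of the episode below 0.03 m); the robot touches nothing.
It fails at once if a rod butt was shoved more than 20 mm (distance of any of rod0_mid, rod1_mid, rod2_mid from where it was at the start of the episode above 0.02 m).
It fails at once if tackle on the shelf was moved more than 30 mm (distance of any of bait_tin_mid, weight_big_mid, weight_small_mid, marlinspike_mid from where it was at the start of the episode above 0.03 m).
It also fails if it takes over 54 s, if anything falls off the work surface, if the arm or the gripper's body presses on something with over 40 N, if the wrist force passes 120 N, or if a joint passes its speed limit or range.

### The arm

A 6-joint arm with a two-finger parallel gripper is mounted at the origin on the work surface. World frame = base frame: x ahead of the robot, y to its left, z up, the work surface at z = 0. Lengths are in m, angles in degrees, forces in N, time in s.
With the tool pointing down it reaches from about 0.3 to 0.75 m from the base axis. Payload 8.5 kg.
Tool frame: the origin (TCP) lies between the finger pads; the fingertips stand 17 mm ahead of it and the grasp point (between the pads) lies 2 mm behind it (env.tip_reach is the distance from the TCP to the fingertips, in m); z points along the fingers, y is the line along which they close (so a half turn about z gives the same grasp; the last joint's range is limited). The gripper opens to 85 mm and grips with 20 to 120 N. Pads are 22 mm wide; open, the fingers measure 114 mm over their backs; the gripper's body (76 mm by 85 mm) begins 54 mm behind the grasp point. The pads swing forward as they close: fully open they stand 13 mm farther back than shut.
Start: joints at [60.086, 21.807, 74.336, -0, 83.858, -12.336], TCP at [0.166, 0.524, 0.214] pointing down, gripper open.
Joint ranges: [-178.18, 178.18], [-50.72, 133.34], [12.68, 142.11], [-81.47, 261.47], [9.98, 163.14], [-165.26, 165.26]. Speed limits (degrees/s): [136.94, 136.94, 180, 180, 180, 180].

### API

Orientations are given as a 3x3 rotation matrix whose columns are the frame's x, y, z axes.
In Python, from rig import env, viewer gives the robot as it stands.
- The arm moves only by the tool move_arm, never from a script. Its argument "motion" is a list of rows, each a list of 2 entries, a list of its own where there are three numbers: the shift along the tool's x, y, z normalised to -1 to 1, where 1 is 50 mm, then the turn, a rotation vector about the tool's x, y, z normalised to -1 to 1, where 1 is 8 degrees. A call has 1 to 20 rows; each row shifts and turns the commanded pose from where the row before left it, along the tool's axes as they then stand; what a row does not reach is not made up. A row lasts 1/10 s, in which the tool goes at most 50 mm and 8.59 degrees, less where a joint would pass 70% of its speed; a pose out of reach is approached as far as the arm can. A call with a number of a shift or a turn outside -1 to 1 is refused whole. A call with a gripper value outside its range is refused whole. "claw" is the closure, from 0 (fully open) to 1 (shut), set as the call begins (left out, the last holds). The fingers move at their own pace and stop on an object; "force" is the grip in N (left out, the last holds). Time passes only in rows, so rows that do not move let the fingers close. It gives the time, the measured TCP pose, the force, the opening and the grip force at its end, in the units of the state.
- env.observe(): the state, without advancing time (a new reading comes with each control period).
- viewer.get_image(name): name is "scene" or "top" or "wrist"; returns a dict with "frame" (480x640x3 uint8, red, green, blue), "depth" (480x640 float32, m along the optical axis (not along the pixel's ray), 0 where there is no reading), "fx", "fy", "cx", "cy" (pixels), "eye" and "attitude" of the camera in the world; the wrist camera has in their place "T_tool_cam" (4x4, takes a point from camera to tool coordinates, whose origin is the TCP and whose axes are the flange's). Camera axes: x right, y up, looking along -z (the intrinsics and any distortion apply to the point x, -y, -z); pixel columns grow to the right and rows downward; lengths in m; the calibration is good to about 2 mm. A picture is of the moment at which its call begins: read the wrist's pose just before it.
- env.close_job(): hands the job in; it is judged then, once.
The state is a dict: "time_s": time; "q": joint angles; "qvel": joint speeds; "joint_efforts": joint torques, N m; "position": TCP position; "tool_rot": TCP orientation; "ft_force": force on the tool from outside, world axes, zero at the start; "wrist_torque": the same for the moment, N m; "grip_width": finger opening in m; "gripper_force": force on a finger pad.
Only numpy, scipy, OpenCV 4.12 (cv2) and the standard library are available. Lean on these libraries where they do the work, as an engineer would, in place of code of your own. Each camera call takes 0.05 s, during which the arm holds its last target. There are 200 camera calls.

## Working session

There is one attempt and no reset: what is moved stays moved. The work goes in short steps, Python scripts to look and compute and a tool call to move; the robot and the scene stay as the last step left them, time stands still between calls to the robot, and variables do not carry over. Pictures are saved under pics/ and viewed, at most 10 in all, crops included, and the job is handed in when it is done.

Besides the shell and the picture viewer there is one more tool, called in YAML: its name, and indented under it one key for each argument. move_arm: Moves the arm, as the interface text tells. Scaled input: -1 to 1 covers 50 mm each way for a shift and 8 degrees each way for a turn. Its arguments: {"type":"object","properties":{"motion":{"type":"array","items":{"type":"array"}},"claw":{"type":"number"},"force":{"type":"number"}},"required":["motion"]}

```bash
mkdir -p pics
cat > h.py <<'E'
import numpy as np, cv2
from rig import env, viewer
def snap(n,f):
    s=env.observe(); d=viewer.get_image(n); 
    if n=="wrist":
        T=np.eye(4);T[:3,:3]=s["tool_rot"];T[:3,3]=s["position"];T=T@np.array(d["T_tool_cam"])
    else:
        T=np.eye(4);T[:3,:3]=np.array(d["attitude"]).reshape(3,3);T[:3,3]=d["eye"]
    d["T"]=T; cv2.imwrite(f"pics/{f}.png",d["frame"][:,:,::-1]); np.savez(f"pics/{f}.npz",**{k:d[k] for k in("frame","depth","fx","fy","cx","cy","T")}); return d
def world(d,u,v):
    z=float(d["depth"][int(v),int(u)]); p=np.array([(u-d["cx"])/d["fx"]*z,-(v-d["cy"])/d["fy"]*z,-z,1]); return (d["T"]@p)[:3]
E
python3 -c "
from h import *
d=snap('scene','s0');t=snap('top','t0');print(d['T'],t['T'],t['fx'],env.observe())"
```

```text
[[ 0.53741029 -0.62400019  0.56728647  1.12042067]
 [ 0.84330294  0.40203131 -0.35666647 -0.31550333]
 [-0.00550697  0.67007058  0.74227696  0.88702227]
 [ 0.          0.          0.          1.        ]] [[ 3.31119834e-03  9.94667181e-01 -1.03083633e-01  4.56464007e-01]
 [-9.99732751e-01  9.34187938e-04 -2.30987916e-02  1.39498251e-02]
 [-2.28793104e-02  1.03132568e-01  9.94404450e-01  1.29240007e+00]
 [ 0.00000000e+00  0.00000000e+00  0.00000000e+00  1.00000000e+00]] 561.4588102123454 {'time_s': 0.1, 'q': array([ 6.00870297e+01,  2.18369282e+01,  7.43787714e+01, -1.80438362e-03,
        8.38576295e+01, -1.23377319e+01]), 'qvel': array([-0.00143079, -0.12349323, -0.03928619,  0.02517428,  0.0018903 ,
       -0.04579735]), 'joint_efforts': array([ 3.35764307e-03, -4.49222267e+01, -2.31656313e+01, -2.02183796e-04,
        3.61390121e-03,  8.28823261e-06]), 'position': array([0.16596193, 0.5240684 , 0.21308507]), 'tool_rot': array([[-9.53322204e-01,  3.01954305e-01, -6.11091649e-04],
       [ 3.01954826e-01,  9.53321571e-01, -1.12495301e-03],
       [ 2.42882448e-04, -1.25696475e-03, -9.99999181e-01]]), 'ft_force': array([-0.22494707, -0.29489385, -0.02507165]), 'wrist_torque': array([ 0.00303848, -0.08360332,  0.06533835]), 'gripper_force': 0.0, 'grip_width': 0.08552043346499816}
```

View pics/s0.png

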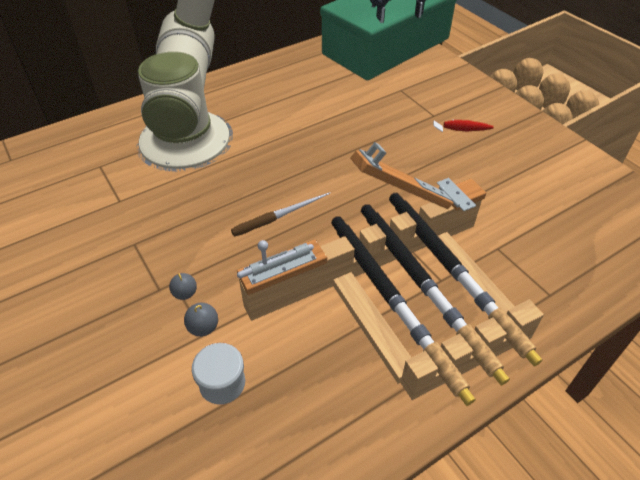

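View pics/t0.png

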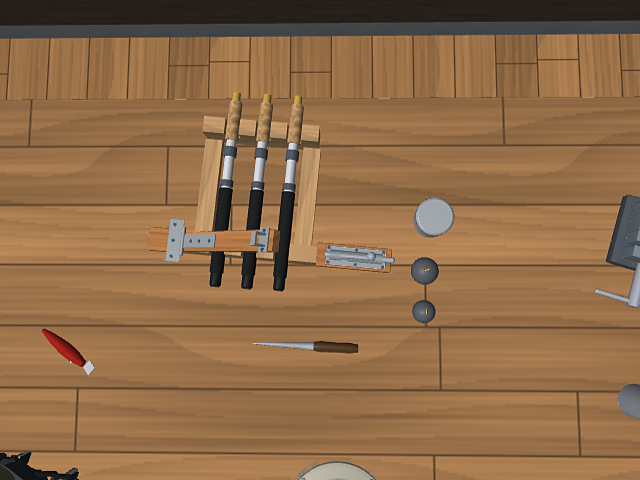

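The scene view shows the rack with its gate raised. In the top view the bolt cap spans u 317–392 at v≈257, and the hinge is near (175,240). I'll enlarge the rack in both.

```bash
python3 -c "
import cv2
a=cv2.imread('pics/t0.png')[215:290,140:400];b=cv2.imread('pics/s0.png')[135:320,230:490]
a=cv2.resize(a,None,fx=3,fy=3,interpolation=2);b=cv2.resize(b,None,fx=2,fy=2,interpolation=2)
c=cv2.copyMakeBorder(b,0,0,0,a.shape[1]-b.shape[1],0)
cv2.imwrite('pics/c0.png',cv2.vconcat([a,c]))"
```

```text
(no output)
```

View pics/c0.png

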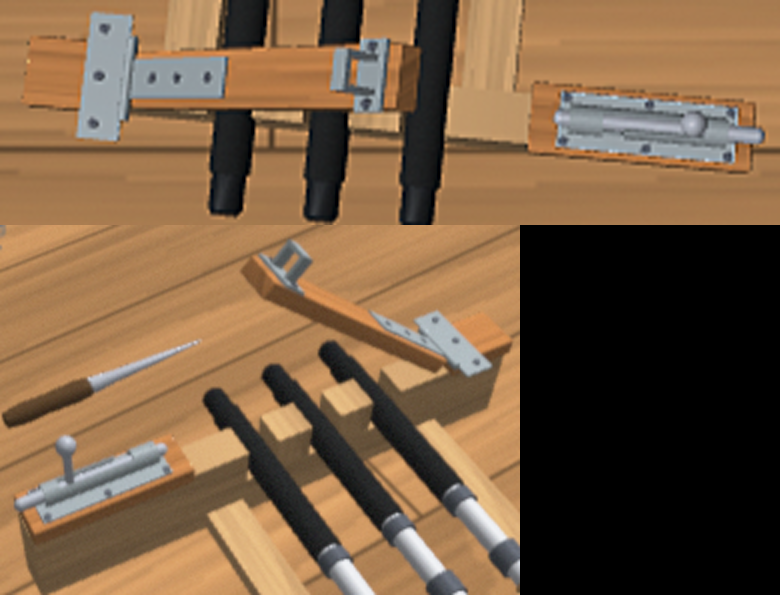

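The crop shows the cap's corners at top-image pixels (316.7,265.7), (318.3,242.3), (391.7,249.3) and (390,272.3), and the knob at (371.3,256.3). The hinge plate runs from (168,217) to (182,262).

```bash
cat >> h.py <<'E'
def ray(d,u,v,z):
    r=d["T"][:3,:3]@np.array([(u-d["cx"])/d["fx"],-(v-d["cy"])/d["fy"],-1]); e=d["T"][:3,3]; return e+r*(z-e[2])/r[2]
E
python3 - <<'E'
from h import *
d=np.load('pics/t0.npz')
print('shelf',world(d,450,330),world(d,200,320))
P=np.array([ray(d,*p,.108)[:2] for p in [(316.7,265.7),(318.3,242.3),(391.7,249.3),(390,272.3)]])
print(P)
for z,p in [('capdep',(320,255)),('plank',(312,252)),('knob',(371.3,256.3)),('hinge',(173,240)),('barfree',(272,240)),('stap',(263,240)),('barface',(240,240))]: print(z,world(d,*p))
R=np.array([[-.025,-.002],[.025,-.002],[.025,-.160],[-.025,-.160]])
a=R-R.mean(0);b=P-P.mean(0)
U,S,V=np.linalg.svd(a.T@b);M=(V.T@U.T);o=P.mean(0)-M@R.mean(0)
print('M',M,'yaw',np.degrees(np.arctan2(M[1,0],M[0,0])),'o',o,'res',P-(R@M.T+o))
print('knob z.1735',ray(d,371.3,256.3,.1735), 'rack',M.T@(ray(d,371.3,256.3,.1735)[:2]-o))
# bar hinge check
print('hinge rack',M.T@(world(d,173,240)[:2]-o), 'free',M.T@(world(d,272,240)[:2]-o),'face',M.T@(world(d,240,240)[:2]-o))
s=np.load('pics/s0.npz')
for p in [(263,245)]: # knob in scene
    w=world(s,*p);print('scene knob',w,M.T@(w[:2]-o))
E
```

```text
shelf [ 0.40216184 -0.25518389 -0.00102474] [4.22484666e-01 3.15449307e-01 4.51237281e-05]
[[ 0.54017433  0.0451375 ]
 [ 0.58996397  0.04192033]
 [ 0.57518468 -0.11335864]
 [ 0.52651237 -0.10929747]]
capdep [0.56304866 0.03826258 0.10629773]
plank [0.57115985 0.05590643 0.08804824]
knob [ 0.55375957 -0.06493337  0.18232167]
hinge [0.59422409 0.35140564 0.11192909]
barfree [0.57281988 0.12038264 0.29631613]
stap [0.57417198 0.13796835 0.28465212]
barface [0.57941682 0.18720787 0.23951048]
M [[ 0.99595721  0.08982892]
 [-0.08982892  0.99595721]] yaw -5.1537648903571185 o [0.56523498 0.04677296] res [[ 1.79420939e-05 -1.88927404e-03]
 [ 9.71713042e-06 -6.14996257e-04]
 [-5.76603804e-04  1.46727506e-03]
 [ 5.48944580e-04  1.03699523e-03]]
knob z.1735 [ 0.55453277 -0.06556024  0.1735    ] rack [-0.00056818 -0.11284044]
hinge rack [0.00150709 0.30600517] free [0.00094196 0.07399343] face [0.00150939 0.1411411 ]
scene knob [ 0.55995604 -0.06718799  0.18068587] [ 0.00497939 -0.11397443]
```

move_arm:
  motion:
    - [[0,0,-0.7],[0,0,-0.78]]
    - [[0,0,-0.7],[0,0,-0.776]]
    - [[-0.587,-0.36,0],[0,0,0]]
    - [[-0.587,-0.36,0],[0,0,0]]
    - [[-0.587,-0.36,0],[0,0,0]]
    - [[-0.587,-0.36,0],[0,0,0]]
    - [[-0.587,-0.36,0],[0,0,0]]
    - [[-0.587,-0.36,0],[0,0,0]]
    - [[-0.587,-0.36,0],[0,0,0]]
    - [[-0.587,-0.36,0],[0,0,0]]
    - [[-0.587,-0.36,0],[0,0,0]]
    - [[-0.587,-0.36,0],[0,0,0]]
    - [[-0.587,-0.36,0],[0,0,0]]
    - [[-0.587,-0.36,0],[0,0,0]]
    - [[-0.587,-0.36,0],[0,0,0]]
    - [[-0.587,-0.36,0],[0,0,0]]
  claw: 1

```text
time_s: 1.7
position: [0.5537, 0.2355, 0.2832]
tool_rot: [[-0.996, 0.089, -0.001], [0.089, 0.996, -0.0], [0.001, -0.0, -1.0]]
ft_force: [0.6, -0.0, -0.6]
grip_width: 0.0001
gripper_force: 0.0
```

```bash
cat >> h.py <<'E'
M=np.array([[.99596,.08983],[-.08983,.99596]]);o=np.array([.56523,.04677])
def st():
    s=env.observe();p=s["position"];r=M.T@(p[:2]-o);f=s["ft_force"]
    print(s["time_s"],'tcp rack mm',np.r_[r,p[2]].round(4)*1e3,'tip z',round((p[2]-env.tip_reach)*1e3,1),'F',np.r_[M.T@f[:2],f[2]].round(1),'yaxis',M.T@s["tool_rot"][:2,1],s["tool_rot"][2].round(4),s["grip_width"])
E
python3 -c "
from h import *
st();snap('scene','s1')"
```

```text
1.7 tcp rack mm [-28.4 187.  283.2] tip z 266.2 F [ 0.6  0.  -0.6] yaxis [-3.80876101e-04  1.00000277e+00] [ 9.e-04 -2.e-04 -1.e+00] 0.0001368511273507581
```

View pics/s1.png

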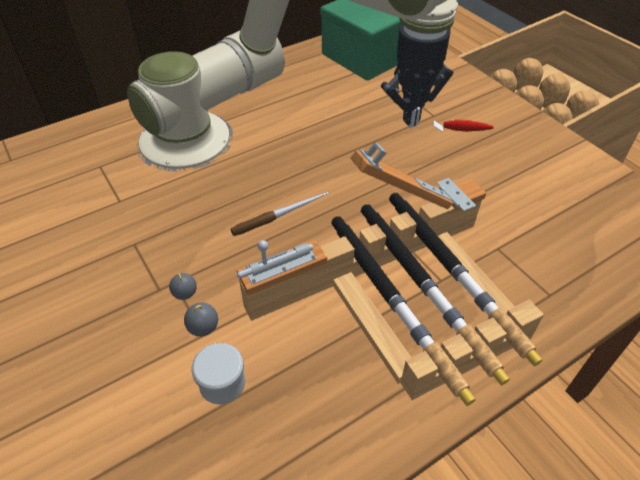

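The arm is beside the raised gate, with the fingertips near (412,122). The knuckles spread wide along the closing line, so I'll turn the tool 90° to keep them clear of the staple.

move_arm:
  motion:
    - [[0,0,0],[0,0,0.9375]]
    - [[0,0,0],[0,0,0.9375]]
    - [[0,0,0],[0,0,0.9375]]
    - [[0,0,0],[0,0,0.9375]]
    - [[0,0,0],[0,0,0.9375]]
    - [[0,0,0],[0,0,0.9375]]
    - [[0,0,0],[0,0,0.9375]]
    - [[0,0,0],[0,0,0.9375]]
    - [[0,0,0],[0,0,0.9375]]
    - [[0,0,0],[0,0,0.9375]]
    - [[0,0,0],[0,0,0.9375]]
    - [[0,0,0],[0,0,0.9375]]
    - [[-0.2,0.28,0],[0,0,0]]
    - [[-0.2,0.28,0],[0,0,0]]
    - [[0,0,0],[0,0,0]]
    - [[0,0,0],[0,0,0]]

```text
time_s: 3.35
position: [0.5795, 0.2135, 0.2831]
tool_rot: [[0.089, 0.996, -0.001], [0.996, -0.089, -0.0], [-0.0, -0.001, -1.0]]
ft_force: [-0.5, -1.1, 0.8]
grip_width: -0.0002
gripper_force: 0.0
```

```bash
python3 -c "
from h import *
st()"
```

```text
3.35 tcp rack mm [ -0.8 167.3 283.1] tip z 266.1 F [-0.4 -1.2  0.8] yaxis [1.00000234e+00 5.78686189e-04] [-1.e-04 -9.e-04 -1.e+00] -0.0001668329602397412
```

Descend 144 mm onto the bar.

move_arm:
  motion:
    - [[0,0,0.24],[0,0,0]]
    - [[0,0,0.24],[0,0,0]]
    - [[0,0,0.24],[0,0,0]]
    - [[0,0,0.24],[0,0,0]]
    - [[0,0,0.24],[0,0,0]]
    - [[0,0,0.24],[0,0,0]]
    - [[0,0,0.24],[0,0,0]]
    - [[0,0,0.24],[0,0,0]]
    - [[0,0,0.24],[0,0,0]]
    - [[0,0,0.24],[0,0,0]]
    - [[0,0,0.24],[0,0,0]]
    - [[0,0,0.24],[0,0,0]]
    - [[0,0,0],[0,0,0]]

```text
time_s: 4.65
position: [0.5781, 0.214, 0.1374]
tool_rot: [[0.089, 0.996, -0.004], [0.996, -0.089, -0.001], [-0.001, -0.004, -1.0]]
ft_force: [0.4, -0.2, 0.2]
grip_width: 0.0001
gripper_force: 0.0
```

```bash
python3 -c "
from h import *
st()"
```

```text
4.65 tcp rack mm [ -2.2 167.7 137.4] tip z 120.4 F [ 0.4 -0.2  0.2] yaxis [9.99996455e-01 3.74167319e-04] [-8.0e-04 -3.6e-03 -1.0e+00] 6.967560470871466e-05
```

move_arm:
  motion:
    - [[0,0,0.05],[0,0,0]]
    - [[0,0,0.05],[0,0,0]]
    - [[0,0,0.05],[0,0,0]]
    - [[0,0,0.05],[0,0,0]]
    - [[0,0,0.05],[0,0,0]]

```text
time_s: 5.15
position: [0.579, 0.2141, 0.1272]
tool_rot: [[0.089, 0.996, 0.001], [0.996, -0.089, -0.0], [0.0, 0.001, -1.0]]
ft_force: [0.4, -1.2, 1.9]
grip_width: 0.0001
gripper_force: 0.8
```

```bash
python3 -c "
from h import *
st();snap('scene','s2')"
```

```text
5.15 tcp rack mm [ -1.3 167.9 127.2] tip z 110.2 F [ 0.5 -1.2  1.9] yaxis [1.00000265e+00 3.82205121e-04] [ 0.e+00  6.e-04 -1.e+00] 5.7176575502581825e-05
```

View pics/s2.png

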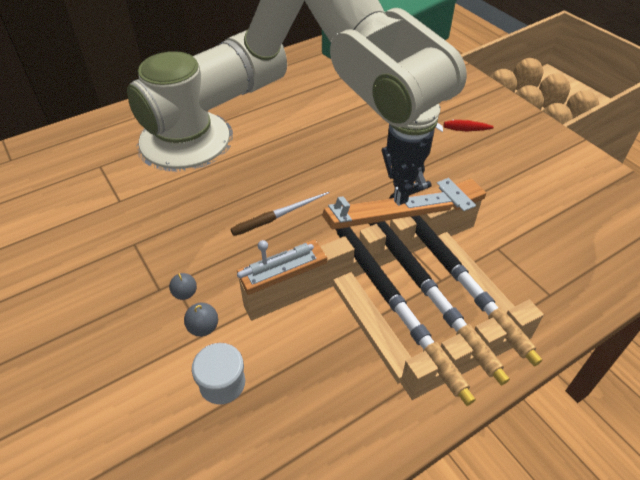

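The bar is most of the way down, but its free end (330,215) still stands above the cap end (325,250). I'll measure how far before going on.

Run:
```python
from h import *
d=dict(np.load('pics/s2.npz'))
for p in [(333,216),(360,214),(375,210),(385,208),(397,208),(420,212),(440,203)]:
    w=world(d,*p);print(p,M.T@(w[:2]-o),w[2])
```

```text
(333, 216) [0.00680822 0.01843837] 0.18831426290440534
(360, 214) [0.01229685 0.07044382] 0.17323291160258725
(375, 210) [0.0083539  0.10490617] 0.16340309446268797
(385, 208) [0.00885142 0.12642192] 0.1588449770194592
(397, 208) [0.01136678 0.15208062] 0.14896466198030656
(420, 212) [0.02208931 0.1999779 ] 0.12509504303022356
(440, 203) [0.01736364 0.25053093] 0.12160965748753227
```

Run:
```python
from h import *
st();d=snap('scene','s3')
def proj(w):
    c=np.linalg.inv(d['T'])@np.r_[w,1];return d['cx']-d['fx']*c[0]/c[2], d['cy']+d['fy']*c[1]/c[2]
s=env.observe()
print('tcp',proj(s['position']),'tip',proj(s['position']-[0,0,.017]))
for p in [(333,216),(360,214),(397,208),(403,196),(403,190),(400,180)]:
    w=world(d,*p);print(p,M.T@(w[:2]-o),w[2])
b=cv2.resize(d['frame'][150:290,300:500,::-1],None,fx=4,fy=4,interpolation=2);cv2.imwrite('pics/c3.png',b)
```

```text
5.2 tcp rack mm [ -1.4 167.9 126.7] tip z 109.7 F [0.4 0.9 2.1] yaxis [1.00000280e+00 3.84569138e-04] [-1.e-04 -1.e-04 -1.e+00] -8.329010641627007e-05
tcp (np.float64(399.1380138613543), np.float64(209.12896757677777)) tip (np.float64(398.2022003636247), np.float64(215.27919616921636))
(333, 216) [0.00468205 0.01964854] 0.18574710708737874
(360, 214) [0.01052114 0.0716253 ] 0.1710216561096738
(397, 208) [0.00988377 0.15327664] 0.14705818636462153
(403, 196) [0.01066307 0.16238204] 0.17478476633747397
(403, 190) [0.0104218  0.16044294] 0.19058936857513054
(400, 180) [0.01070003 0.15009563] 0.2197451684417998
```

View pics/c3.png

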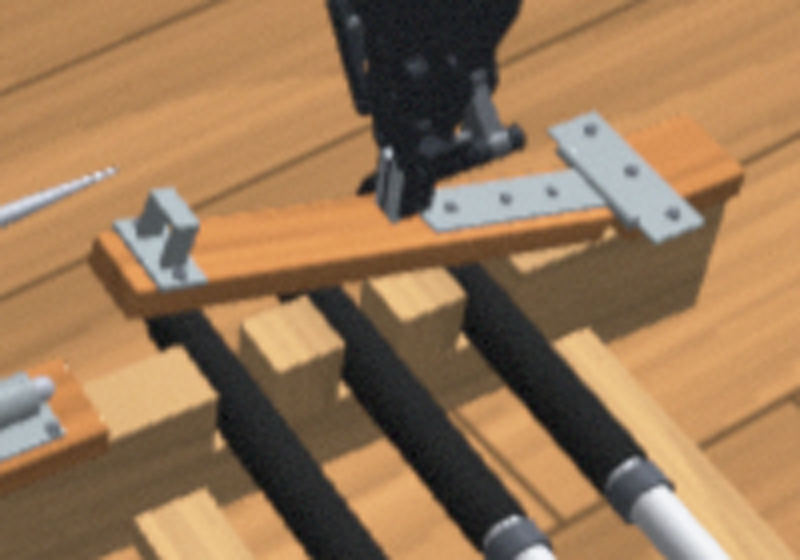

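Run:
```python
from h import *
d=dict(np.load('pics/s1.npz'))
def proj(w):
    c=np.linalg.inv(d['T'])@np.r_[w,1];return d['cx']-d['fx']*c[0]/c[2], d['cy']+d['fy']*c[1]/c[2]
p=np.array([.5537,.2355,.2832]);print(env.tip_reach,'tcp',proj(p),'tip',proj(p-[0,0,.017]))
cols=range(404,422,2)
for v in range(100,132,3): print(v,[round(float(world(d,u,v)[2]),3) for u in cols])
# hinge geometry from s3
d=dict(np.load('pics/s3.npz'))
for q in [(447,182),(458,193),(470,205),(479,188),(405,222),(391,233)]:
    w=world(d,*q);print(q,M.T@(w[:2]-o),w[2])
```

```text
0.017 tcp (np.float64(409.36308377516747), np.float64(132.82433167040807)) tip (np.float64(408.2053995578059), np.float64(140.55008387185632))
100 [0.367, 0.357, 0.356, 0.361, 0.362, 0.362, 0.36, 0.351, 0.356]
103 [0.361, 0.36, 0.355, 0.356, 0.356, 0.356, 0.355, 0.349, 0.351]
106 [0.356, 0.355, 0.348, 0.35, 0.35, 0.35, 0.348, 0.339, 0.345]
109 [0.351, 0.337, 0.344, 0.34, 0.345, 0.343, 0.341, 0.337, 0.335]
112 [0.328, 0.33, 0.336, 0.335, 0.335, 0.335, 0.335, 0.332, 0.328]
115 [0.322, 0.325, 0.329, 0.328, 0.327, 0.328, 0.327, 0.327, 0.321]
118 [0.317, 0.32, 0.322, 0.321, 0.324, 0.324, 0.32, 0.32, 0.315]
121 [0.31, 0.316, 0.317, 0.316, 0.318, 0.316, 0.314, 0.004, 0.003]
124 [0.004, 0.003, 0.311, 0.309, 0.311, 0.31, 0.308, 0.001, -0.0]
127 [0.004, 0.001, 0.002, 0.305, 0.006, 0.003, 0.003, 0.0, 0.002]
130 [0.005, 0.001, -0.001, 0.004, 0.004, 0.004, -0.0, 0.004, 0.001]
(447, 182) [-0.03027901  0.30366674] 0.11490735629101068
(458, 193) [0.00287574 0.30711813] 0.11073911799664737
(470, 205) [0.04185191 0.30641363] 0.11179943101680534
(479, 188) [0.01063824 0.35367547] 0.11049376617025308
(405, 222) [0.00773523 0.17973083] 0.0936080963162248
(391, 233) [0.010396   0.14721188] 0.08092110133344999
```

The camera shows the shut fingertips about 18 mm above the reported TCP, at z≈0.145, where I expected 17 mm below it. The bar still stands at about 0.27 rad. I'll trust the picture and keep lowering while watching the force.

move_arm:
  motion:
    - [[0,0,0.1],[0,0,0]]
    - [[0,0,0.1],[0,0,0]]
    - [[0,0,0.1],[0,0,0]]
    - [[0,0,0.1],[0,0,0]]
    - [[0,0,0.1],[0,0,0]]
    - [[0,0,0.1],[0,0,0]]
    - [[0,0,0],[0,0,0]]

```text
time_s: 5.95
position: [0.5786, 0.2142, 0.0961]
tool_rot: [[0.089, 0.996, -0.001], [0.996, -0.089, 0.0], [-0.0, -0.001, -1.0]]
ft_force: [-0.1, -0.2, 0.2]
grip_width: 0.0
gripper_force: 0.0
```

```bash
cat >> h.py <<'E'
def pts(f,ps,cam='scene'):
    d=snap(cam,f)
    for p in ps:
        w=world(d,*p);print(p,np.r_[M.T@(w[:2]-o),w[2]].round(4)*1e3)
    return d
E
python3 -c "
from h import *
st();pts('s4',[(333,u) for u in range(216,240,4)]+[(360,u) for u in range(214,236,4)])"
```

```text
5.95 tcp rack mm [ -1.8 167.9  96.1] tip z 79.1 F [-0.  -0.2  0.2] yaxis [1.00000169e+00 3.67312769e-04] [-1.0e-04 -1.5e-03 -1.0e+00] 4.6875972119330144e-05
(333, 216) [-144.4  104.5    5.7]
(333, 220) [-76.2  65.9  76.4]
(333, 224) [ -8.   27.3 149.2]
(333, 228) [  0.2  22.9 148.7]
(333, 232) [  7.6  18.8 147.4]
(333, 236) [ -3.5  25.4 121.9]
(360, 214) [-124.4  161.4    3.1]
(360, 218) [-118.2  158.1   -2.4]
(360, 222) [-14.8  89.9 116.9]
(360, 226) [ -5.8  84.6 117. ]
(360, 230) [  4.7  78.3 119.4]
(360, 234) [ 14.2  72.7 120.5]
```

move_arm:
  motion:
    - [[0,0,0.04],[0,0,0]]
    - [[0,0,0.04],[0,0,0]]
    - [[0,0,0.04],[0,0,0]]
    - [[0,0,0.04],[0,0,0]]
    - [[0,0,0],[0,0,0]]

```text
time_s: 6.5
position: [0.579, 0.2143, 0.0903]
tool_rot: [[0.089, 0.996, 0.001], [0.996, -0.089, 0.0], [0.0, 0.001, -1.0]]
ft_force: [-3.0, -0.7, 9.4]
grip_width: 0.0
gripper_force: 4.9
```

```bash
python3 -c "
from h import *
st();pts('s5',[(360,u) for u in range(222,240,4)])"
```

```text
6.5 tcp rack mm [ -1.3 168.1  90.3] tip z 73.3 F [-3.  -1.   9.4] yaxis [1.00000201e+00 4.99476833e-04] [ 4.0e-04  1.2e-03 -1.0e+00] 3.319985002652978e-05
(360, 222) [-105.   150.1    1.2]
(360, 226) [-11.8  88.6 109.2]
(360, 230) [ -2.1  82.8 110.4]
(360, 234) [  6.2  78.  109.8]
(360, 238) [ 14.   73.5 108.7]
```

The bar reads 108–110 mm high, so it is flat. One more light press, then lift and move beyond the knob.

move_arm:
  motion:
    - [[0,0,0.04],[0,0,0]]
    - [[0,0,0.02],[0,0,0]]
    - [[0,0,0],[0,0,0]]
    - [[0,0,0],[0,0,0]]
    - [[0,0,-0.5],[0,0,0]]
    - [[0,0,-0.6],[0,0,0]]
    - [[0,0,-0.6],[0,0,0]]
    - [[0,0,-0.6],[0,0,0]]
    - [[-0.6,0,0],[0,0,0]]
    - [[-0.6,0,0],[0,0,0]]
    - [[-0.6,0,0],[0,0,0]]
    - [[-0.6,0,0],[0,0,0]]
    - [[-0.6,0,0],[0,0,0]]
    - [[-0.6,0,0],[0,0,0]]
    - [[-0.6,0,0],[0,0,0]]
    - [[-0.6,0,0],[0,0,0]]
    - [[-0.6,0,0],[0,0,0]]
    - [[-0.6,0,0],[0,0,0]]
    - [[0,0,0],[0,0,0]]
    - [[0,0,0],[0,0,0]]

```text
time_s: 8.55
position: [0.552, -0.0848, 0.2009]
tool_rot: [[0.091, 0.996, -0.0], [0.996, -0.091, 0.0], [0.0, -0.0, -1.0]]
ft_force: [0.3, 0.4, -1.5]
grip_width: -0.0002
gripper_force: 0.0
```

```bash
python3 -c "
from h import *
st();pts('s6',[(360,u) for u in range(222,240,4)])"
```

```text
8.55 tcp rack mm [  -1.4 -132.2  200.9] tip z 183.9 F [ 0.3  0.4 -1.5] yaxis [ 1.00000252e+00 -7.64349585e-04] [ 4.e-04 -4.e-04 -1.e+00] -0.00015255287245252112
(360, 222) [-104.8  150.     1.5]
(360, 226) [-12.1  88.8 108.8]
(360, 230) [ -1.9  82.7 110.6]
(360, 234) [  6.8  77.6 110.6]
(360, 238) [ 12.9  74.2 107.2]
```

View pics/s6.png

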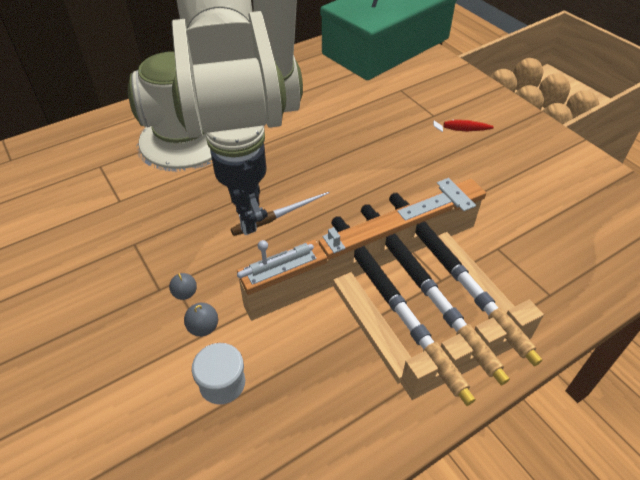

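The bar is flat, the fingertips are at about (247,232) and the knob at (263,245). I'll back off slightly, descend beside the ball and begin the push.

move_arm:
  motion:
    - [[-0.28,0.03,0],[0,0,0]]
    - [[0,0,0.4],[0,0,0]]
    - [[0,0,0.4],[0,0,0]]
    - [[0,0,0.38],[0,0,0]]
    - [[0.1,0,0],[0,0,0]]
    - [[0.1,0,0],[0,0,0]]
    - [[0.1,0,0],[0,0,0]]
    - [[0.1,0,0],[0,0,0]]
    - [[0,0,0],[0,0,0]]

```text
time_s: 9.5
position: [0.5546, -0.0783, 0.143]
tool_rot: [[0.089, 0.996, 0.002], [0.996, -0.089, -0.001], [-0.0, 0.002, -1.0]]
ft_force: [0.2, 0.9, 1.8]
grip_width: -0.0002
gripper_force: 0.1
```

```bash
python3 -c "
from h import *
st();d=snap('scene','s7');t=d['frame'][170:310,180:380,::-1];cv2.imwrite('pics/c7.png',cv2.resize(t,None,fx=4,fy=4,interpolation=2))"
```

```text
9.5 tcp rack mm [   0.6 -125.5  143. ] tip z 126.0 F [0.1 0.9 1.8] yaxis [1.00000062 0.0012157 ] [-4.0e-04  1.7e-03 -1.0e+00] -0.00020990846003349827
```

View pics/c7.png

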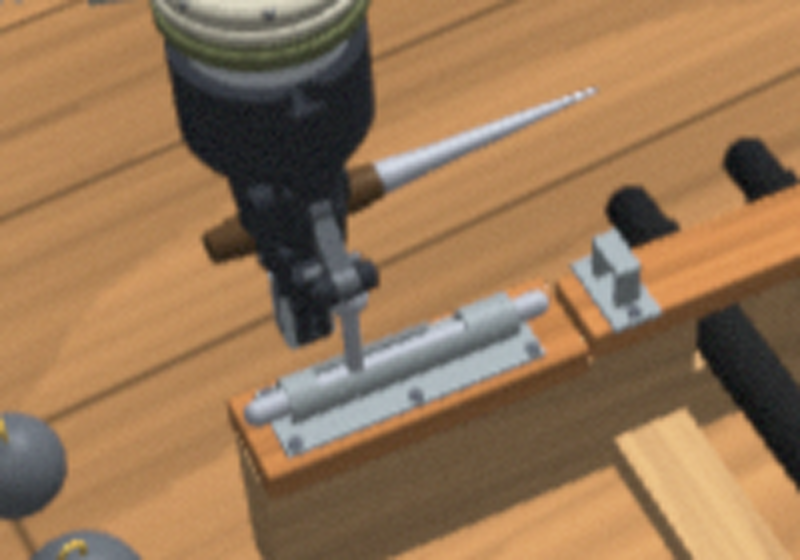

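The fingertips are beside the stem, just −y of the knob, which is hidden behind the knuckle. The bolt end points at the staple. I'll keep pushing.

move_arm:
  motion:
    - [[0.12,0,0],[0,0,0]]
    - [[0.12,0,0],[0,0,0]]
    - [[0.12,0,0],[0,0,0]]
    - [[0.12,0,0],[0,0,0]]
    - [[0.12,0,0],[0,0,0]]
    - [[0.12,0,0],[0,0,0]]
    - [[0.08,0,0],[0,0,0]]
    - [[0,0,0],[0,0,0]]

```text
time_s: 10.35
position: [0.5575, -0.0381, 0.1419]
tool_rot: [[0.089, 0.996, -0.001], [0.996, -0.089, 0.001], [0.001, -0.001, -1.0]]
ft_force: [0.3, 0.2, -0.3]
grip_width: 0.0004
gripper_force: 0.0
```

```bash
python3 -c "
from h import *
st();d=snap('scene','s8');t=d['frame'][170:310,180:380,::-1];cv2.imwrite('pics/c8.png',cv2.resize(t,None,fx=4,fy=4,interpolation=2))"
```

```text
10.35 tcp rack mm [ -0.  -85.2 141.9] tip z 124.9 F [ 0.2  0.3 -0.3] yaxis [1.00000209 0.00108098] [ 7.e-04 -6.e-04 -1.e+00] 0.0003573566865222314
```

View pics/c8.png

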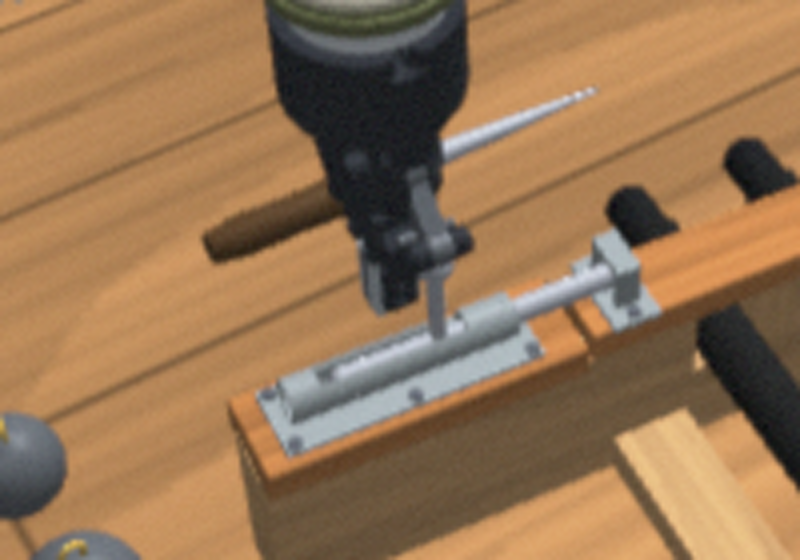

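The bolt end has entered the staple at crop (610,280). I'll push gently until it stops.

move_arm:
  motion:
    - [[0.06,0,0],[0,0,0]]
    - [[0.06,0,0],[0,0,0]]
    - [[0.03,0,0],[0,0,0]]
    - [[0,0,0],[0,0,0]]

```text
time_s: 10.8
position: [0.5581, -0.0317, 0.1419]
tool_rot: [[0.089, 0.996, -0.001], [0.996, -0.089, -0.001], [-0.001, -0.001, -1.0]]
ft_force: [-1.7, -4.1, -0.5]
grip_width: 0.0001
gripper_force: 2.1
```

```bash
python3 -c "
from h import *
st()"
```

```text
10.8 tcp rack mm [-1.000e-01 -7.880e+01  1.419e+02] tip z 124.9 F [-1.3 -4.3 -0.5] yaxis [1.00000235e+00 4.66561908e-04] [-8.e-04 -9.e-04 -1.e+00] 0.00010574100593863545
```

move_arm:
  motion:
    - [[0.04,0,0],[0,0,0]]
    - [[0.02,0,0],[0,0,0]]
    - [[0,0,0],[0,0,0]]
    - [[0,0,0],[0,0,0]]

```text
time_s: 11.2
position: [0.5585, -0.0311, 0.142]
tool_rot: [[0.09, 0.996, -0.001], [0.996, -0.091, -0.005], [-0.005, -0.0, -1.0]]
ft_force: [-2.1, -14.9, -1.3]
grip_width: -0.0002
gripper_force: 7.7
```

```bash
python3 -c "
from h import *
st()"
```

```text
11.2 tcp rack mm [  0.3 -78.2 142. ] tip z 125.0 F [ -0.8 -15.1  -1.3] yaxis [ 1.00000258e+00 -6.74198132e-04] [-4.8e-03 -4.0e-04 -1.0e+00] -0.0002087757487628932
```

The bolt is at its stop with about 15 N on the wrist. I'll back off, rise, turn the tool back 90° and go to the +x side of the knob.

move_arm:
  motion:
    - [[-0.3,0,0],[0,0,0]]
    - [[-0.3,0,0],[0,0,0]]
    - [[0,0,-0.6],[0,0,0]]
    - [[0,0,-0.6],[0,0,0]]
    - [[0,0,0],[0,0,-0.9375]]
    - [[0,0,0],[0,0,-0.9375]]
    - [[0,0,0],[0,0,-0.9375]]
    - [[0,0,0],[0,0,-0.9375]]
    - [[0,0,0],[0,0,-0.9375]]
    - [[0,0,0],[0,0,-0.9375]]
    - [[0,0,0],[0,0,-0.9375]]
    - [[0,0,0],[0,0,-0.9375]]
    - [[0,0,0],[0,0,-0.9375]]
    - [[0,0,0],[0,0,-0.9375]]
    - [[0,0,0],[0,0,-0.9375]]
    - [[0,0,0],[0,0,-0.9375]]
    - [[-0.35,0.46,0],[0,0,0]]
    - [[-0.35,0.46,0],[0,0,0]]
    - [[0,0,0],[0,0,0]]
    - [[0,0,0],[0,0,0]]

```text
time_s: 13.2
position: [0.5949, -0.0158, 0.2018]
tool_rot: [[-0.996, 0.089, -0.001], [0.089, 0.996, 0.0], [0.001, 0.0, -1.0]]
ft_force: [0.3, -0.3, 0.1]
grip_width: 0.0003
gripper_force: 0.0
```

```bash
python3 -c "
from h import *
st()
t=dict(np.load('pics/s6.npz'))
d=snap('scene','s9')
D=d['depth'];h=[]
for v in range(190,290):
  for u in range(220,340):
    w=world(d,u,v);r=M.T@(w[:2]-o)
    if .165<w[2]<.185 and abs(r[0])<.02 and -.13<r[1]<-.03: h.append(np.r_[r,w[2]])
print(len(h),np.mean(h,0) if h else '')"
```

```text
13.2 tcp rack mm [ 35.1 -59.7 201.8] tip z 184.8 F [ 0.3 -0.2  0.1] yaxis [-9.85602566e-04  1.00000231e+00] [ 5.e-04  4.e-04 -1.e+00] 0.00030758797370253376
83 [ 0.00372397 -0.06159531  0.17925421]
```

The knob is upright at y≈−60, so the bolt is fully shot. Now I'll push the handle over.

move_arm:
  motion:
    - [[0,0,0.52],[0,0,0]]
    - [[0,0,0.52],[0,0,0]]
    - [[0,0,0],[0,0,0]]
    - [[0.164,0,0],[0,0,0]]
    - [[0.164,0,0],[0,0,0]]
    - [[0.164,0,0],[0,0,0]]
    - [[0.164,0,0],[0,0,0]]
    - [[0.164,0,0],[0,0,0]]
    - [[0.14,0,0.04],[0,0,0]]
    - [[0.14,0,0.04],[0,0,0]]
    - [[0.11,0,0.11],[0,0,0]]
    - [[0.11,0,0.11],[0,0,0]]
    - [[0,0,0],[0,0,0]]

```text
time_s: 14.55
position: [0.5281, -0.0096, 0.1341]
tool_rot: [[-0.996, 0.089, -0.002], [0.089, 0.996, 0.001], [0.002, 0.0, -1.0]]
ft_force: [-0.4, -0.4, -0.7]
grip_width: -0.0001
gripper_force: 0.0
```

```bash
python3 -c "
from h import *
st();d=snap('scene','s10');t=d['frame'][170:310,180:380,::-1];cv2.imwrite('pics/c10.png',cv2.resize(t,None,fx=4,fy=4,interpolation=2))"
```

```text
14.55 tcp rack mm [-31.9 -59.4 134.1] tip z 117.1 F [-0.3 -0.5 -0.7] yaxis [-4.41039475e-04  1.00000273e+00] [ 2.3e-03  3.0e-04 -1.0e+00] -5.8218111515566194e-05
```

View pics/c10.png

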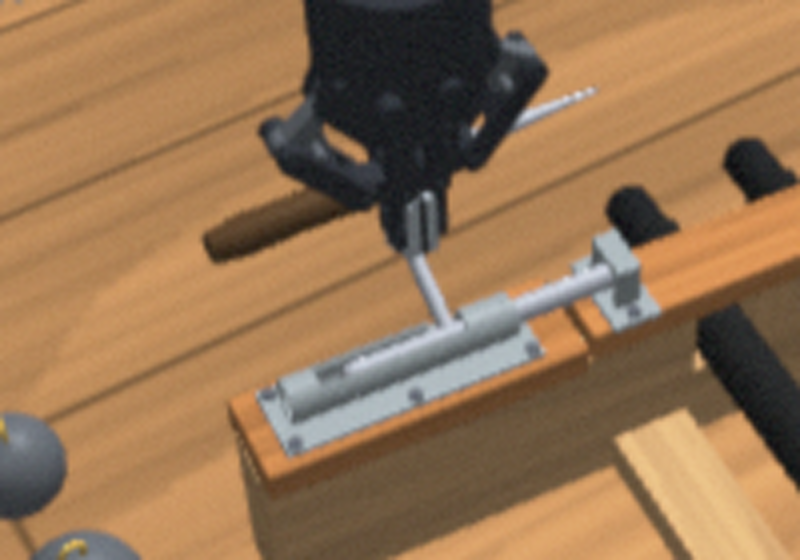

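The handle has tipped well over towards −x, with the bolt still through the staple. I'll follow the arc down.

move_arm:
  motion:
    - [[0.12,0,0.06],[0,0,0]]
    - [[0.12,0,0.08],[0,0,0]]
    - [[0.12,0,0.1],[0,0,0]]
    - [[0,0,0.1],[0,0,0]]
    - [[0,0,0.1],[0,0,0]]
    - [[0,0,0.04],[0,0,0]]
    - [[0,0,0],[0,0,0]]
    - [[0,0,0],[0,0,0]]

```text
time_s: 15.4
position: [0.5113, -0.0082, 0.1111]
tool_rot: [[-0.996, 0.089, -0.0], [0.089, 0.996, 0.0], [0.0, -0.0, -1.0]]
ft_force: [-0.7, -0.5, 0.6]
grip_width: 0.0001
gripper_force: 0.6
```

```bash
python3 -c "
from h import *
st()"
```

```text
15.4 tcp rack mm [-48.7 -59.6 111.1] tip z 94.1 F [-0.7 -0.5  0.6] yaxis [-4.32822786e-04  1.00000278e+00] [ 0. -0. -1.] 7.523709076460565e-05
```

Press a little further to feel the stop, then lift away and look.

move_arm:
  motion:
    - [[0,0,0.04],[0,0,0]]
    - [[0,0,0.02],[0,0,0]]
    - [[0,0,0],[0,0,0]]
    - [[0,0,0],[0,0,0]]

```text
time_s: 15.8
position: [0.5115, -0.0082, 0.1098]
tool_rot: [[-0.996, 0.089, 0.002], [0.089, 0.996, -0.001], [-0.002, -0.001, -1.0]]
ft_force: [-5.2, 1.2, 19.1]
grip_width: 0.0003
gripper_force: 9.1
```

move_arm:
  motion:
    - [[0,0,-0.2],[0,0,0]]
    - [[0,0,-0.5],[0,0,0]]
    - [[0,0,-0.6],[0,0,0]]
    - [[0,0,-0.6],[0,0,0]]
    - [[0.5,0,-0.4],[0,0,0]]
    - [[0.6,0,0],[0,0,0]]
    - [[0.6,0,0],[0,0,0]]
    - [[0,0,0],[0,0,0]]
    - [[0,0,0],[0,0,0]]

```text
time_s: 16.7
position: [0.4269, -0.0007, 0.2236]
tool_rot: [[-0.996, 0.09, 0.001], [0.09, 0.996, -0.0], [-0.001, -0.0, -1.0]]
ft_force: [1.2, -0.5, -0.4]
grip_width: -0.0001
gripper_force: 0.0
```

```bash
python3 -c "
from h import *
st();d=snap('scene','s11');t=d['frame'][170:310,180:380,::-1];cv2.imwrite('pics/c11.png',cv2.resize(t,None,fx=4,fy=4,interpolation=2))
t=snap('top','t11')
for D in (d,t):
  h=[]
  for v in range(190,300):
    for u in range(200,400):
      w=world(D,u,v);r=M.T@(w[:2]-o)
      if .1<w[2]<.145 and -.065<r[0]<-.042 and -.08<r[1]<-.04: h.append(np.r_[r,w[2]])
  print(len(h),np.mean(h,0) if h else '',np.max(h,0) if h else '')
print([ (np.r_[M.T@(world(d,360,v)[:2]-o),world(d,360,v)[2]]).round(3) for v in (230,234)])"
```

```text
16.7 tcp rack mm [-133.5  -59.7  223.6] tip z 206.6 F [ 1.2 -0.4 -0.4] yaxis [-1.28082226e-04  1.00000284e+00] [-1.5e-03 -2.0e-04 -1.0e+00] -0.00012393752065176887
65 [-0.04839089 -0.06116515  0.12654828] [-0.04204763 -0.05108258  0.13156127]
59 [-0.05098027 -0.05838183  0.12568223] [-0.04218314 -0.05091852  0.13119681]
[array([-0.003,  0.084,  0.109]), array([0.006, 0.078, 0.11 ])]
```

The ball is level at y≈−60 with its top at 131 mm, the bar is flat and the arm is clear. Handing in.

```bash
python3 -c "
from h import *
print(env.close_job())"
```

```text
the job is handed in; nothing more can be done
None
```

The rack is locked and the job handed in at about 17 s; no verdict came back. By camera and force readings, the gate bar lies flat, the bolt is fully shot through the staple and the handle is down in the notch; I saw no rod or tackle disturbed but did not measure their positions at the end.

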